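# Unsnap the purifier's cover and take out its filter

### The arm

A 6-joint arm with a two-finger parallel gripper is mounted at the origin on the work surface; the furniture and walls round the work are solid. World frame = base frame: x ahead of the robot, y to its left, z up, the work surface at z = 0. Lengths are in mm, angles in rad, forces in N, time in s.
With the tool pointing down it reaches from about 350 to 875 mm from the base axis. Payload 4.2 kg.
Tool frame: the origin (TCP) lies at the very end of the fingers, on their centre line; the grasp point (between the pads) lies 19 mm behind it; z points along the fingers, y is the line along which they close (so a half turn about z gives the same grasp; the last joint's range is limited). The gripper opens to 85 mm and grips with 20 to 120 N. Pads are 22 mm wide; open, the fingers measure 114 mm over their backs; the gripper's body (76 mm by 85 mm) begins 54 mm behind the grasp point. The pads swing forward as they close: fully open they stand 13 mm farther back than shut.
Start: joints at [-1.072, 0.385, 0.008, 0, -1.194, -0.259], TCP at [148.46, -607.09, 231.312] pointing down, gripper open.
Joint ranges: [-3.14, 3.14], [-1.21, 2.06], [-1.07, 1.41], [-3.16, 2.05], [-2.99, -0.16], [-3.1, 3.1]. Speed limits (rad/s): [2.79, 2.79, 3.14, 3.14, 3.14, 3.14].

### API

Orientations are given as a unit quaternion [x, y, z, w].
In Python, from bench import arm, viewer gives the robot as it stands. The module is installed in compiled form; this text tells all that it offers.
- The arm moves only by the tool jog_arm, called after "Request:" as a command line: name --argument value ..., lists and objects as JSON in quotes. Schema: {"type":"object","properties":{"moves":{"type":"array","items":{"type":"array","items":{"type":"array","items":{"type":"number"},"minItems":6,"maxItems":6},"minItems":1,"maxItems":10},"minItems":1,"maxItems":1},"jaw":{"type":"number"},"only":{"type":"string"},"quiet":{"type":"boolean"},"lines":{"type":"string"}},"required":["moves"],"additionalProperties":false}. moves is a list that holds a single list of rows (three levels of brackets), with 1 to 10 rows, each of 6 numbers: dx, dy, dz in normalised numbers (1 is 800 mm), then a rotation vector rx, ry, rz in a scale on which 1.0 is 60 degrees; each row is the pose to reach, as a shift and turn from the pose commanded when the call began, along the tool's axes at that moment; what a row does not reach only later rows make up. A row lasts 1/10 s, in which the tool goes at most 50 mm and 0.15 rad, less where a joint would pass 70% of its speed; a pose out of reach is approached as far as the arm can. jaw is the finger opening in mm, set as the call begins (left out keeps the last). The fingers move at their own pace and stop on an object; the grip force is fixed at half the most. Time passes only in rows, so rows that do not move let the fingers close. The tool returns the time, the measured TCP pose, the force, the opening and the grip force at its end. only (a regular expression) keeps the lines of the reply that match it, lines (a string "A,B") keeps lines A to B, and quiet returns only ok. No shift or turn number may pass 1 either way. Input that does not fit is refused with a message, and nothing moves.
- arm.read_state(): the state, without advancing time (a new reading comes with each control period).
- viewer.get_image(name): name is "side" or "top" or "wrist"; returns (picture, depth): 480x640x3 uint8, blue, green, red; 480x640 float32, mm along the optical axis (not along the pixel's ray), 0 where there is no reading.
- viewer.get_calibration(name): a dict with "K" (3x3 intrinsics, pixels), "D" ([k1, k2, p1, p2, k3] as OpenCV has them; the pictures are not rectified), "rvec" (rotation vector, rad) and "tvec" (3), from world to camera coordinates, as OpenCV has them. Camera axes: x right, y down, z forward; pixel columns grow to the right and rows downward; lengths in mm; the calibration is good to about 2 mm. A picture is of the moment at which its call begins: read the wrist's pose just before it. get_calibration takes no time and is no camera call; for the wrist camera it gives the pose at the moment of the call.
- arm.job_done(): hands the job in; it is judged then, once.
The state is a dict: "clock": time; "joints": joint angles; "joint_vel": joint speeds; "joint_efforts": joint torques, N m; "position": TCP position; "ee_rot": TCP orientation; "contact_force": force on the tool from outside, world axes, zero at the start; "wrist_torque": the same for the moment, N m; "gripper_width": finger opening in mm; "grasp_force": force on a finger pad.
Only numpy, scipy, OpenCV 4.12 (cv2) and the standard library are available. Lean on these libraries where they do the work, as an engineer would, in place of code of your own. Each camera call takes 0.05 s, during which the arm holds its last target. There are 200 camera calls.

### The job

The small kitchen air purifier's filter is due for washing. Squeeze the orange release tab in towards the upright rib on the white cover, swing the cover's lower edge well up about its upper edge until it comes out of the frame, and lay the cover flat, outer side up, in the middle of the wooden trivet. Then lift the black filter cartridge out by its blue ridge and set it down flat, ridge up, in the middle of the pink saucer, leaving the jars, tin, beaker and bottle where they stand.

Things in the scene. Friction and masses are not known exactly. Their poses are not given: they have to be found in the camera images.
- purifier: White air purifier, fixed, 137 x 116 x 135 mm. Origin under its base; x to its back, z up. Its front face slopes: it looks to -x and up, 35 degrees from level. 'Plane zero' passes 95 mm above the origin. The frame, 132 (up the slope) x 112 mm, stands 3 mm out of plane zero round a 96 x 86 mm opening; grey lips at its upper and lower edge (1 mm below to 3 mm above plane zero) hold the cover in.
- cover: Loose white cover, about 90 g, plate 92 (x) x 82 (y) x 5 mm with dark slits. Origin: centre of its outer face, 1 mm below plane zero; x up the slope, y across, z out of the face (plate from z = -5 to 0). Grip rib 34 mm long across, at x = -4 to +2, up to z = 25 mm. The tab freed, it swings up about a line across at x = +50, z = -2 mm; swung 35 degrees it is level and lifts straight off.
- tab (a joint): Slide of the orange spring tab: 0 = out (latched under the lower lip), 0.009 m = fully in, towards the rib (cover's +x); 2 N to start, 6.5 N at full travel, springs back when let go; the catch is free from 0.006 m on. Pinch tab and rib together: outer faces 46 mm apart, 37 mm when fully pressed; their middle is then at x = -16.5 mm of the cover. Keep it pinched while swinging.
- tab_face (a point): Middle of the orange tab's outer (lower) face: x = -44, y = 0, z = 14 mm of the cover when out. The tab's upright is 24 mm wide across, 6 mm thick, from the plate to z = 25 mm.
- cover_upper (a point): Point at the cover's upper edge: x = 49.5, y = 0, z = -2 mm of the cover. There two grey lugs (reaching to x = +54 mm) sit under the upper lip.
- hinge_lip (a point): Point on the purifier under the upper lip's inner edge, about which the cover swings out.
- filter: Loose black filter cartridge, 60 g, 60 (x) x 50 (y) x 20 mm, white pleats, with a blue ridge across its middle: 10 mm thick (x), 36 mm long (y), z = 20 to 37 mm. Origin: centre of its underside, z out of it, x up the slope. It lies in the well under the cover, tilted like the face; draw it straight out along its z.
- well_floor (a point): Centre of the well's floor under the filter, 46 mm below plane zero. The filter has 2 mm play between locators 12 mm high. At the ridge's height the well is 106 mm wide up the slope (96 mm between the lips) and 74 mm across.
- trivet: Round trivet of brown wooden discs, 190 x 203 x 7 mm, fixed; origin at the centre of its underside.
- saucer: Small pink tray, 75 (x) x 85 (y) x 7 mm, flat on top, fixed; origin at the centre of its underside.
- soap_bottle: Yellow washing-up bottle with red cap, 52 x 74 x 220 mm, loose; origin under its base.
- cumin_jar: Spice jar with green lid, 46 x 46 x 105 mm, loose; origin under its base.
- honey_jar: Little jar with yellow lid, 46 x 46 x 68 mm, loose; origin under its base.
- tomato_tin: Food tin, 76 x 75 x 58 mm, loose; origin under its base.
- red_cup: Red plastic beaker, 71 x 71 x 79 mm, loose; origin under its base.
There are look-alikes about, which are no part of the job. Of the things that look like the saucer, the largest one is meant.

How it is judged (in metres and radians):
On the way, in this order (a step that is already met when the one before it is completed fails the run):
1. the orange tab is pressed in while the cover still sits in its frame (value of joint tab above 0.006 m and angle between cover's own z axis and vertical above 0.53 rad and distance between cover_upper and hinge_lip below 0.012 m), for 0.05 s.
2. the cover is swung up by at least 14 degrees with its upper edge still within 2 cm of the lip (angle between cover's own z axis and vertical below 0.36 rad and distance between cover_upper and hinge_lip below 0.02 m).
3. the cover lies flat on the trivet, let go (horizontal distance between cover and trivet below 0.045 m and z of cover in the frame of trivet below 0.018 m and angle between cover's own z axis and vertical below 0.12 rad and contact force between the fingers and cover below 0.3 N and linear speed of cover below 0.02 m/s), for 0.2 s.
At the end, for the whole second after the job is handed in: The cover lies flat (within 7 degrees), outer side up, on the trivet with its centre within 45 mm of the trivet's centre; the filter lies flat, ridge up, on the saucer with its centre within 25 mm of the saucer's; both are let go and at rest (horizontal distance between cover and trivet below 0.045 m and z of cover in the frame of trivet below 0.018 m and angle between each of cover, filter's own z axis and vertical below 0.12 rad and horizontal distance between filter and saucer below 0.025 m and z of filter in the frame of saucer between 0.003 and 0.012 m and linear speed of each of cover, filter below 0.02 m/s); the robot touches nothing.
It fails at once if a jar, the tin, the beaker or the bottle is shifted by more than 3 cm or knocked over (distance of any of soap_bottle, cumin_jar, honey_jar, tomato_tin, red_cup from where it was at the start of the episode above 0.03 m or angle between any of soap_bottle, cumin_jar, honey_jar, tomato_tin, red_cup's own z axis and vertical above 0.4 rad).
It also fails if it takes over 62 s, if anything falls off the work surface, if the arm or the gripper's body presses on something with over 40 N, if the wrist force passes 120 N, or if a joint passes its speed limit or range.

## Working session

There is one attempt and no reset: what is moved stays moved. The work goes in short steps, Python scripts to look and compute and a tool call to move; the robot and the scene stay as the last step left them, time stands still between calls to the robot, and variables do not carry over. Pictures are saved under pics/ and viewed, at most 10 in all, crops included, and the job is handed in when it is done.

```bash
mkdir -p pics; cat > h.py <<'E'
import numpy as np, cv2
from bench import arm, viewer
from scipy.spatial.transform import Rotation as R
def grab(n):
    c=viewer.get_calibration(n); im,d=viewer.get_image(n); np.savez(f'{n}.npz',im=im,d=d,**{k:np.array(c[k],float) for k in('K','D','rvec','tvec')}); return im,d,c
def load(n):
    z=np.load(f'{n}.npz'); return z['im'],z['d'],z
def cloud(d,c):
    v,u=np.mgrid[:480,:640]; p=cv2.undistortPoints(np.stack([u,v],-1).reshape(-1,1,2).astype(np.float64),np.array(c['K'],float),np.array(c['D'],float)).reshape(480,640,2)
    P=np.dstack([p,np.ones((480,640))])*d[...,None]
    Rm=cv2.Rodrigues(np.array(c['rvec'],float))[0]; W=(P-np.array(c['tvec'],float).reshape(3))@Rm
    W[d<=0]=np.nan; return W
def proj(p,c):
    return cv2.projectPoints(np.array(p,float).reshape(-1,1,3),np.array(c['rvec'],float),np.array(c['tvec'],float),np.array(c['K'],float),np.array(c['D'],float))[0].reshape(-1,2)
E
python3 - <<'E'
from h import *
s=arm.read_state(); print(s)
for n in('top','side'):
    im,d,c=grab(n); cv2.imwrite(f'pics/{n}0.png',im); W=cloud(d,c); print(n,c['rvec'],c['tvec'],np.isnan(W[...,0]).mean())
E
```

```text
{'clock': 0.0, 'joints': array([-1.07238252e+00,  3.85532455e-01,  6.60076236e-03, -4.81245522e-04,
       -1.19399186e+00, -2.58610865e-01]), 'joint_vel': array([-1.18907134e-03,  3.15862859e-04, -9.95413392e-05, -1.02735471e-03,
        1.00328583e-03,  2.31847729e-05]), 'joint_efforts': array([ 2.41369780e-04, -3.92288804e+01,  1.88405871e+01,  4.18621168e+00,
       -4.56518479e-03,  7.68489656e-06]), 'position': array([ 148.32162593, -606.53535026,  230.22895651]), 'ee_rot': array([-1.19526179e-01,  9.92830454e-01,  1.07097009e-03, -1.85228403e-04]), 'contact_force': array([ 0.08122201,  0.57992911, -1.12508332]), 'wrist_torque': array([ 0.02475826,  0.02036424, -0.01031447]), 'grasp_force': 0.0, 'gripper_width': 84.93176551700365}
top [ 2.1601848  -2.13957704  0.15843778] [ 128.3401775   557.78727375 1225.93187176] 0.004130859375
side [ 2.14206381 -0.30225737  0.17372292] [-482.83740732  255.25584715 1400.3806167 ] 0.003997395833333334
```

View pics/top0.png

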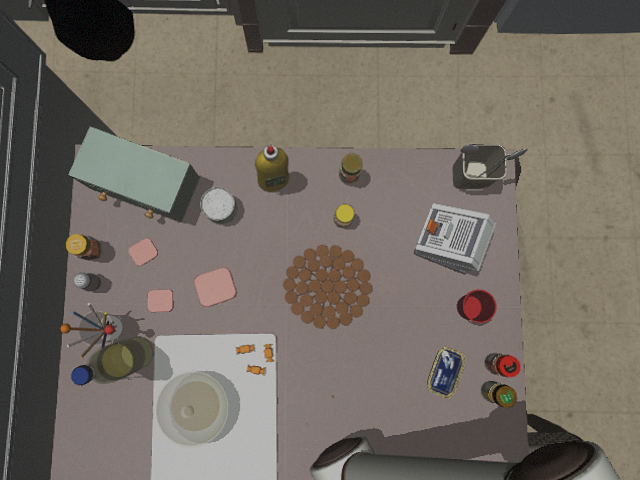

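View pics/side0.png

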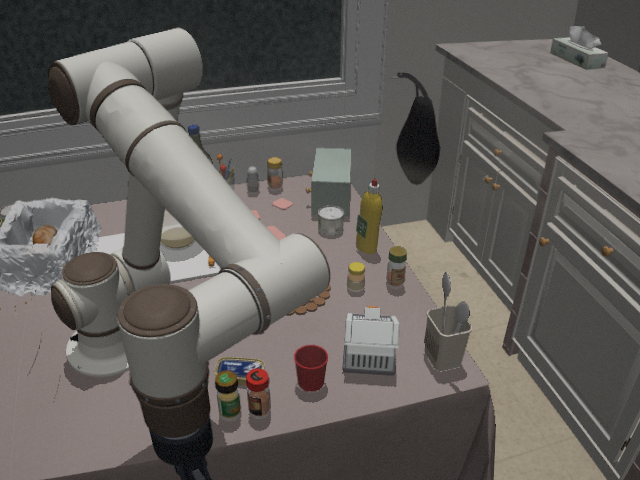

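The top view shows the purifier at (455,238) with its orange tab near (431,228), and the trivet at (328,287). The pink saucer candidates are (215,287), the largest and so my choice, (143,251) and (160,300). The orange sweets at (246,349), (268,353) and (257,370) could be mistaken for the tab. I'll check the purifier and the saucer in one close crop.

```bash
python3 - <<'E'
from h import *
im,d,c=load('top'); W=cloud(d,c)
a=cv2.resize(im[195:285,405:505],None,fx=5,fy=5,interpolation=cv2.INTER_CUBIC)
b=cv2.resize(im[225:325,120:250],None,fx=2.2,fy=2.2,interpolation=cv2.INTER_CUBIC)
C=np.zeros((450,800,3),np.uint8); C[:450,:500]=a; C[:220,500:786]=b[:220]
im2,d2,c2=load('side'); W2=cloud(d2,c2); e=cv2.resize(im2[300:380,335:405],None,fx=2.8,fy=2.8,interpolation=cv2.INTER_CUBIC); C[225:449,500:696]=e
cv2.imwrite('pics/crop1.png',C)
np.set_printoptions(precision=1,suppress=True)
hsv=cv2.cvtColor(im,cv2.COLOR_BGR2HSV)
# pinks
m=((hsv[...,0]<10)|(hsv[...,0]>172))&(hsv[...,1]>60)&(hsv[...,2]>150); m=m.astype(np.uint8)
n,l,st,ce=cv2.connectedComponentsWithStats(m)
for i in range(1,n):
    if st[i,4]>150:
        P=W[l==i]; print('pink',ce[i],st[i,4],np.nanmedian(P,0),cv2.minAreaRect(P[:,:2].astype(np.float32)))
# trivet: brown
m=(hsv[...,0]<15)&(hsv[...,1]>80)&(hsv[...,2]<170); m[:240]=0;m[335:]=0;m[:,:275]=0;m[:,380:]=0
P=W[m]; print('trivet',P.min(0),P.max(0),np.median(P,0),cv2.minEnclosingCircle(P[:,:2].astype(np.float32)))
# purifier
for (u0,u1,v0,v1,nm) in[(405,505,195,285,'pur')]:
    P=W[v0:v1,u0:u1].reshape(-1,3); P=P[P[:,2]>15]; print(nm,len(P),P.min(0),P.max(0),cv2.minAreaRect(P[:,:2].astype(np.float32)))
for nm,u,v in[('bottle',271,165),('cumin',351,165),('honey',345,215),('cup',478,308),('sardine',446,372),('utensil',483,165),('cumin2',505,395),('red',508,366)]: print(nm,W[v,u])
for v in range(200,275,6): print(v,[tuple(W[v,u].round(0).astype(int)) for u in range(418,496,13)])
E
```

```text
pink [142.5 251.6] 499 [540.2 511.1   5.1] ((540.9058837890625, 512.2537231445312), (50.192405700683594, 56.88396453857422), 35.30105972290039)
pink [214.2 286.5] 1133 [461.2 345.5   7.3] ((462.53875732421875, 344.4110412597656), (77.33529663085938, 77.0949935913086), 25.857162475585938)
pink [159.4 300.4] 505 [430.5 468.3   5. ] ((430.8336181640625, 467.19891357421875), (48.009986877441406, 52.339500427246094), 4.357746601104736)
pink [509.2 365.8] 216 [ 302.9 -278.9  106.1] ((294.6404113769531, -295.74920654296875), (72.3198013305664, 39.975101470947266), 73.77626037597656)
trivet [nan nan nan] [nan nan nan] [nan nan nan] ((464.75958251953125, 89.57282257080078), 100.45325469970703)
pur 3927 [ 496.4 -270.2   15.1] [ 646.2 -102.8  140.8] ((571.1990966796875, -185.8994903564453), (139.74203491210938, 116.0885009765625), 68.45992279052734)
bottle [699.4 211.3 173.9]
cumin [720.2  42.8 108.3]
honey [617.5  53.1  71.4]
cup [ 419.6 -252.     3.6]
sardine [ 279.  -170.9   23.9]
utensil [ 753.2 -274.8    3.1]
cumin2 [ 241.8 -268.3  106.4]
red [ 299.1 -278.1  103.6]
200 [(np.int64(669), np.
[... 3008 characters left out ...]
4(515), np.int64(-178), np.int64(116)), (np.int64(513), np.int64(-200), np.int64(133)), (np.int64(529), np.int64(-268), np.int64(2))]
266 [(np.int64(514), np.int64(-120), np.int64(-2)), (np.int64(514), np.int64(-149), np.int64(0)), (np.int64(513), np.int64(-176), np.int64(12)), (np.int64(511), np.int64(-198), np.int64(38)), (np.int64(503), np.int64(-205), np.int64(112)), (np.int64(515), np.int64(-268), np.int64(1))]
272 [(np.int64(500), np.int64(-118), np.int64(4)), (np.int64(500), np.int64(-148), np.int64(2)), (np.int64(501), np.int64(-178), np.int64(1)), (np.int64(501), np.int64(-208), np.int64(2)), (np.int64(501), np.int64(-238), np.int64(1)), (np.int64(501), np.int64(-266), np.int64(5))]
```

View pics/crop1.png

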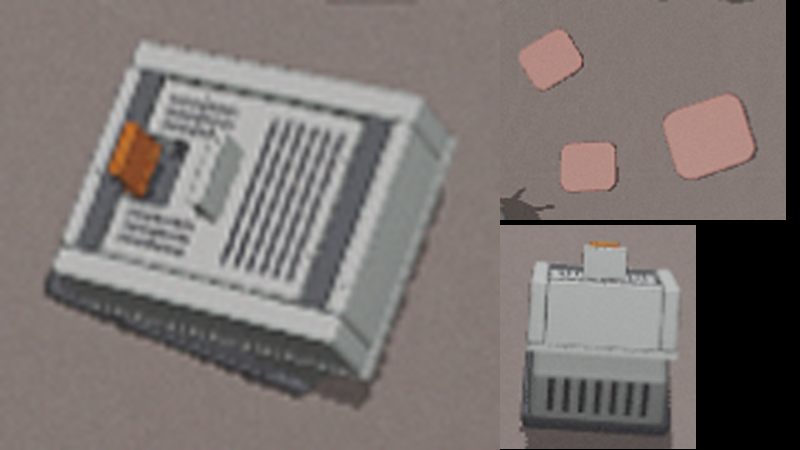

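The crop confirms the purifier. The orange tab is at about (431,228) and the rib at about (448,231), so the slope rises to the right of the image, which is world -y. The largest pink tray, at (215,287), is the saucer. Next I'll fit the face and work out a viewing pose for the wrist camera.

```bash
cat >> h.py <<'E'
np.set_printoptions(precision=3,suppress=True)
def delta(p,Rt,s=None):
    s=s or arm.read_state(); R0=R.from_quat(s['ee_rot'])
    return np.r_[R0.inv().apply(np.array(p)-s['position']).round(1),(R0.inv()*R.from_matrix(Rt)).as_rotvec().round(3)]
E
python3 - <<'E'
from h import *
im,d,c=load('top'); W=cloud(d,c)
P=W[195:285,405:505].reshape(-1,3); P=P[(P[:,2]>45)]
best=None;rng=np.random.default_rng(0)
for _ in range(3000):
    a=P[rng.choice(len(P),3,False)]; n=np.cross(a[1]-a[0],a[2]-a[0]); L=np.linalg.norm(n)
    if L<1: continue
    n/=L; n*=np.sign(n[2])
    if not .6<n[2]<.95: continue
    k=abs((P-a[0])@n)<3.5
    if best is None or k.sum()>best[0]: best=(k.sum(),k)
for it in range(5):
    Q=P[best[1]]; m=Q.mean(0); n=np.linalg.svd(Q-m)[2][2]; n*=np.sign(n[2]); k=abs((P-m)@n)<4; best=(k.sum(),k)
print(k.sum(),m,n,np.degrees(np.arccos(n[2])),'yaw x',np.degrees(np.arctan2(-n[1],-n[0])))
xp=np.array([-n[0],-n[1],0]);xp/=np.linalg.norm(xp); u=np.cross(np.cross(n,xp),n);u/=np.linalg.norm(u); v=np.cross(n,u)
r=cv2.minAreaRect(np.c_[(Q-m)@u,(Q-m)@v].astype(np.float32)); print(r)
cc=m+u*r[0][0]+v*r[0][1]; print('centre',cc)
# orange & rib
hsv=cv2.cvtColor(im,cv2.COLOR_BGR2HSV); mo=(hsv[...,0]<18)&(hsv[...,1]>150); mo[:195]=0;mo[285:]=0;mo[:,:405]=0;mo[:,505:]=0
T=W[mo]-cc; print('tab',np.nanmedian(np.c_[T@u,T@v,T@n],0))
y=-u; z=-n; Rt=np.c_[np.cross(y,z),y,z]
print(delta(cc+n*170,Rt), cc+n*170)
E
```

```text
2255 [ 575.263 -175.389   99.373] [0.208 0.539 0.817] 35.26099817675054 yaw x -111.06594027215515
((-4.967754364013672, 0.971099853515625), (114.18389892578125, 133.82858276367188), 89.41482543945312)
centre [ 577.627 -171.953   96.506]
tab [-40.519  -0.824  13.775]
[-576.2    400.9     -4.3      0.598    0.186    0.588] [612.903 -80.371 235.316]
```

The manual's scale: shifts go in shares of 800 mm and turns go in shares of 60 degrees. Converting my numbers, -576 mm / 800 = -0.72, 401 mm / 800 = 0.5013, 0.598 rad / 1.0472 = 0.571.

Request:
jog_arm --moves '[[[0,0,-0.05,0,0,0],[-0.125,0.0875,-0.05,0.0955,0.0286,0.0955],[-0.72,0.5013,-0.0375,0.571,0.1776,0.5615],[-0.72,0.5013,-0.0375,0.571,0.1776,0.5615],[-0.72,0.5013,-0.0375,0.571,0.1776,0.5615],[-0.72,0.5013,-0.0375,0.571,0.1776,0.5615],[-0.72,0.5013,-0.0375,0.571,0.1776,0.5615],[-0.72,0.5013,-0.0375,0.571,0.1776,0.5615],[-0.72,0.5013,-0.0375,0.571,0.1776,0.5615],[-0.72,0.5013,-0.0375,0.571,0.1776,0.5615]]]'

```text
clock: 1.1
position: [356.6, -369.7, 265.8]
ee_rot: [0.176, 0.936, -0.3, -0.056]
contact_force: [1.0, -1.9, -1.3]
gripper_width: 85.0
grasp_force: 0.0
```

Request:
jog_arm --moves '[[[0,0,0,0,0,0]]]'

```text
clock: 1.2
position: [361.9, -367.4, 265.8]
ee_rot: [0.169, 0.937, -0.3, -0.054]
contact_force: [0.7, 0.1, 0.1]
gripper_width: 84.9
grasp_force: 0.0
```

```bash
python3 -c "
from h import *
print(arm.read_state()['joints'])"
```

```text
[-0.193  0.132 -0.621  0.715 -1.06  -2.173]
```

```bash
cat > pose.json <<'E'
{"cc":[577.627,-171.953,96.506],"n":[0.208,0.539,0.817]}
E
cat >> h.py <<'E'
import json
def face():
    j=json.load(open('pose.json')); cc=np.array(j['cc']); n=np.array(j['n']); n/=np.linalg.norm(n)
    xp=-np.array([n[0],n[1],0]); xp/=np.linalg.norm(xp); v=np.cross([0,0,1],xp); u=np.cross(v,n)
    return cc,u,v,n
def tool(y,z): return np.c_[np.cross(y,z),y,z]
E
python3 - <<'E'
from h import *
cc,u,v,n=face(); print(u,v,n); print(delta(cc+n*170,tool(-u,-n))); print(arm.read_state()['joints'])
E
```

```text
[-0.294 -0.762  0.577] [ 0.933 -0.36   0.   ] [0.208 0.539 0.816]
[-134.8    308.4   -181.9     -0.003    0.007    0.008]
[-0.193  0.132 -0.621  0.715 -1.06  -2.173]
```

Converted, 308 mm / 800 = 0.385, -182 mm / 800 = -0.2275.

Request:
jog_arm --moves '[[[-0.1688,0.385,-0.2275,0,0,0],[-0.1688,0.385,-0.2275,0,0,0],[-0.1688,0.385,-0.2275,0,0,0],[-0.1688,0.385,-0.2275,0,0,0],[-0.1688,0.385,-0.2275,0,0,0],[-0.1688,0.385,-0.2275,0,0,0],[-0.1688,0.385,-0.2275,0,0,0],[-0.1688,0.385,-0.2275,0,0,0],[-0.1688,0.385,-0.2275,0,0,0],[-0.1688,0.385,-0.2275,0,0,0]]]'

```text
clock: 2.2
position: [611.3, -86.6, 235.7]
ee_rot: [0.174, 0.937, -0.299, -0.056]
contact_force: [0.1, -0.4, -0.6]
gripper_width: 85.7
grasp_force: 0.0
```

```bash
python3 - <<'E'
from h import *
cc,u,v,n=face(); print(delta(cc+n*170,tool(-u,-n))); print(arm.read_state()['joints'])
im,d,c=grab('wrist'); cv2.imwrite('pics/w1.png',im); print(proj([cc,cc-44*u+14*n,cc+25*n],c))
E
```

```text
[ 0.6    5.4   -3.4   -0.002 -0.     0.001]
[ 0.322  0.504 -0.092  0.469 -1.418 -2.438]
[[332.202 213.581]
 [386.359 217.463]
 [332.739 220.616]]
```

View pics/w1.png

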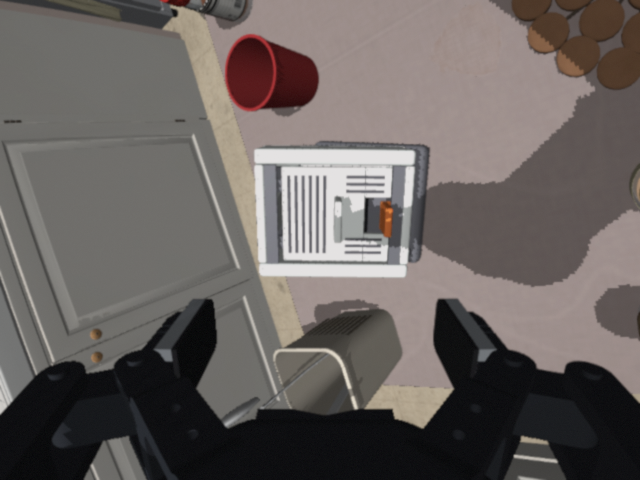

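The wrist view shows the face square on, with the frame spanning (256–415, 148–277), the rib at (338,218) and the orange tab at (387,218). I'll refine the positions of the rib and tab from this depth image.

```bash
python3 - <<'E'
from h import *
cc,u,v,n=face(); im,d,c=load('wrist'); W=cloud(d,c)
L=np.stack([(W-cc)@a for a in(u,v,n)],-1)
A=L[150:280,255:418].reshape(-1,3); A=A[~np.isnan(A[:,0])]
pl=A[(abs(A[:,0])<64)&(abs(A[:,1])<54)&(abs(A[:,2])<12)]
for (nm,k) in [('cover',(abs(pl[:,0])<44)&(abs(pl[:,1])<38)&(abs(pl[:,2]+4)<4)),('frame',abs(pl[:,1])>46)]:
    Q=pl[k]; s,_,_,_=np.linalg.lstsq(np.c_[Q[:,:2],np.ones(len(Q))],Q[:,2],rcond=None); print(nm,len(Q),s)
F=A[(abs(A[:,2])<8)]; print('frame u,v pct',np.percentile(F[:,0],[.5,99.5]),np.percentile(F[:,1],[.5,99.5]))
hi=A[(A[:,2]>14)&(A[:,2]<32)&(abs(A[:,1])<30)]
for nm,k in[('rib',(hi[:,0]>-15)&(hi[:,0]<15)),('tab',(hi[:,0]<-25)&(hi[:,0]>-60))]:
    Q=hi[k]; print(nm,len(Q),np.percentile(Q,[3,50,97],axis=0))
    T=Q[Q[:,2]>21]; print(' top',len(T),np.percentile(T,[3,50,97],axis=0))
hsv=cv2.cvtColor(im,cv2.COLOR_BGR2HSV); m=(hsv[...,0]<18)&(hsv[...,1]>150); m[:150]=0;m[280:]=0;m[:,:340]=0;m[:,420:]=0
print('orange',m.sum(),np.nanpercentile(L[m],[3,50,97],axis=0), np.argwhere(m).mean(0))
# side walls white frame edges by colour in image for yaw
E
```

```text
cover 6461 [-0.001 -0.003 -0.922]
frame 2803 [-0.003 -0.005  3.247]
frame u,v pct [-66.146  64.135] [-53.231  55.56 ]
rib 337 [[ -6.584 -15.42   20.331]
 [ -3.513  -0.223  23.945]
 [ -0.983  16.854  25.376]]
 top 323 [[ -6.581 -14.799  22.199]
 [ -3.513   0.449  23.991]
 [ -0.981  16.895  25.412]]
tab 280 [[-46.504 -10.262  14.878]
 [-43.209   0.497  24.153]
 [-40.803  12.04   25.651]]
 top 236 [[-46.552 -10.103  21.588]
 [-43.513   0.956  24.312]
 [-40.863  12.28   25.678]]
orange 362 [[-46.226 -10.366   0.756]
 [-42.226  -0.38   23.533]
 [-40.786  11.421  25.528]] [218.215 385.738]
```

```bash
python3 - <<'E'
from h import *
cc,u,v,n=face(); cc=cc-2.5*u+.7*v; json.dump(dict(cc=cc.tolist(),n=n.tolist()),open('pose.json','w'))
o=cc-n; print(delta(o-16.5*u+40*n,tool(-u,-n)),delta(o-16.5*u+3*n,tool(-u,-n)))
E
```

```text
[ -0.3    25.7   127.6    -0.002  -0.      0.   ] [ -0.3    25.8   164.6    -0.002  -0.      0.   ]
```

Converted, 145 mm / 800 = 0.1813, 135 mm / 800 = 0.1688.

Request:
jog_arm --moves '[[[-0.0004,0.0321,0.0625,0,0,0],[-0.0004,0.0321,0.1125,0,0,0],[-0.0004,0.0321,0.15,0,0,0],[-0.0004,0.0321,0.1688,0,0,0],[-0.0004,0.0321,0.1813,0,0,0],[-0.0004,0.0321,0.1813,0,0,0]]]'

```text
clock: 2.85
position: [587.9, -147.1, 103.5]
ee_rot: [0.175, 0.936, -0.299, -0.056]
contact_force: [-0.3, 0.8, 1.2]
gripper_width: 85.6
grasp_force: 0.0
```

```bash
python3 - <<'E'
from h import *
cc,u,v,n=face();o=cc-n; s=arm.read_state(); q=s['position']-o; print(q@u,q@v,q@n,delta(o-16.5*u+3*n,tool(-u,-n)),s['contact_force'])
E
```

```text
-15.369330043756658 -0.10005594942577226 22.220795330505716 [-0.1    1.2   19.2   -0.002 -0.001 -0.001] [-0.313  0.85   1.163]
```

Converted, 19 mm / 800 = 0.0238, 10 mm / 800 = 0.0125.

Request:
jog_arm --moves '[[[0,0.0013,0.0125,0,0,0],[0,0.0013,0.0238,0,0,0],[0,0.0013,0.0238,0,0,0]]]'

```text
clock: 3.15
position: [584.8, -155.5, 86.9]
ee_rot: [0.174, 0.937, -0.299, -0.056]
contact_force: [0.4, -0.3, -0.4]
gripper_width: 85.6
grasp_force: 0.0
```

Request:
jog_arm --moves '[[[0,0,0,0,0,0],[0,0,0,0,0,0],[0,0,0,0,0,0],[0,0,0,0,0,0],[0,0,0,0,0,0],[0,0,0,0,0,0]]]' --jaw 30

```text
clock: 3.75
position: [587.0, -154.6, 90.1]
ee_rot: [0.174, 0.937, -0.299, -0.053]
contact_force: [-0.5, 2.3, 7.0]
gripper_width: 35.1
grasp_force: 59.4
```

```bash
python3 - <<'E'
from h import *
cc,u,v,n=face();o=cc-n; s=arm.read_state(); q=s['position']-o; print(q@u,q@v,q@n,s['contact_force'])
E
```

```text
-17.19526968094871 1.8403029813569125 7.031582166652525 [-0.541  2.312  7.05 ]
```

Converted, -22 mm / 800 = -0.0275, -12.5 mm / 800 = -0.0156, -0.3 rad / 1.0472 = -0.2865.

Request:
jog_arm --moves '[[[0,0,-0.0025,0,0,0],[0,-0.0006,-0.0069,-0.0477,0,0],[0,-0.0015,-0.0113,-0.0955,0,0],[0,-0.0025,-0.0156,-0.1432,0,0],[0,-0.0039,-0.0194,-0.191,0,0],[0,-0.0055,-0.0238,-0.2387,0,0],[0,-0.0071,-0.0275,-0.2865,0,0],[0,-0.0071,-0.0275,-0.2865,0,0]]]'

```text
clock: 4.55
position: [588.5, -147.8, 109.5]
ee_rot: [0.182, 0.971, -0.154, -0.028]
contact_force: [-0.3, 0.5, -1.5]
gripper_width: 34.8
grasp_force: 61.4
```

```bash
python3 - <<'E'
from h import *
cc,u,v,n=face();o=cc-n; s=arm.read_state(); q=s['position']-o; print(q@u,q@v,q@n,s['contact_force'],R.from_quat(s['ee_rot']).as_matrix()[:,2])
im,d,c=grab('side'); cv2.imwrite('pics/s1.png',cv2.resize(im[220:420,280:480],None,fx=3,fy=3)); 
E
```

```text
-11.626254866643466 0.7849176984556928 26.848556552040595 [-0.27   0.524 -1.533] [-0.11  -0.29  -0.951]
```

View pics/s1.png

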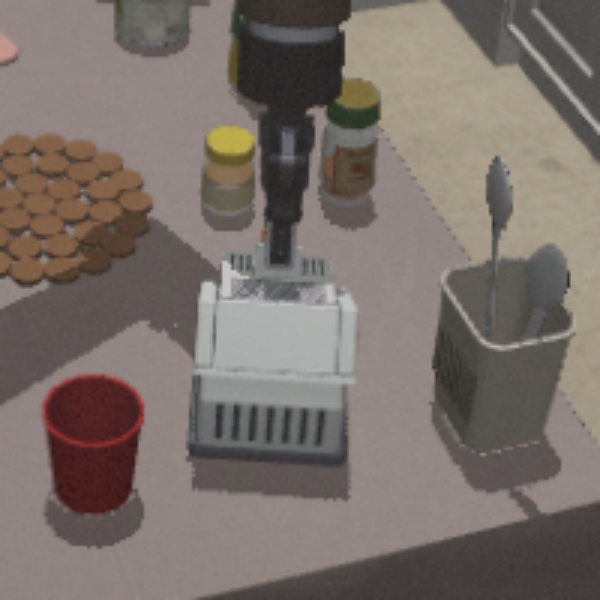

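The cover's lower edge is up and it is following the fingers (crop, around (275,265)). I'll finish the swing to level.

Converted, -20 mm / 800 = -0.025, -16 mm / 800 = -0.02, -0.31 rad / 1.0472 = -0.296.

Request:
jog_arm --moves '[[[0,-0.0006,-0.0043,-0.0477,0,0],[0,-0.0015,-0.0088,-0.0955,0,0],[0,-0.0025,-0.0125,-0.1432,0,0],[0,-0.0039,-0.0163,-0.191,0,0],[0,-0.0055,-0.02,-0.2387,0,0],[0,-0.0073,-0.025,-0.296,0,0],[0,-0.0073,-0.025,-0.296,0,0],[0,-0.0073,-0.025,-0.296,0,0]]]'

```text
clock: 5.4
position: [588.5, -146.9, 129.1]
ee_rot: [0.183, 0.983, -0.004, -0.001]
contact_force: [0.6, -0.1, -0.0]
gripper_width: 34.7
grasp_force: 61.3
```

```bash
python3 - <<'E'
from h import *
cc,u,v,n=face();o=cc-n; s=arm.read_state(); q=s['position']-o; print(q@u,q@v,q@n,s['contact_force'],R.from_quat(s['ee_rot']).as_matrix()[:,2],s['joints'])
E
```

```text
-0.9275538224288391 0.39715317083345497 43.35012656399449 [ 0.618 -0.082 -0.037] [-0.003 -0.009 -1.   ] [ 0.026  0.442 -0.18   0.01  -0.952 -1.971]
```

Converted, -75 mm / 800 = -0.0938, -50 mm / 800 = -0.0625.

Request:
jog_arm --moves '[[[0,0,-0.0313,0,0,0],[0,0,-0.0625,0,0,0],[0,0,-0.0938,0,0,0],[0,0,-0.0938,0,0,0]]]'

```text
clock: 5.8
position: [591.0, -146.2, 207.9]
ee_rot: [0.182, 0.983, -0.004, 0.003]
contact_force: [-0.1, -0.1, -1.5]
gripper_width: 34.7
grasp_force: 67.7
```

```bash
python3 - <<'E'
from h import *
cc,u,v,n=face(); t=np.array([464.8,89.6]); xp=np.array([u[0],u[1],0]); xp/=np.linalg.norm(xp)
p=np.r_[t,60]-16.8*xp; print(delta(p,tool(-xp,np.array([0,0,-1.]))),arm.read_state()['position'])
E
```

```text
[203.3   193.    144.8    -0.008   0.008   0.003] [ 591.038 -146.179  207.879]
```

Converted, 203 mm / 800 = 0.2538, 195 mm / 800 = 0.2438, -0.008 rad / 1.0472 = -0.0076.

Request:
jog_arm --moves '[[[0.025,0.0238,0,0,0,0],[0.0563,0.0538,0,0,0,0],[0.0938,0.09,0,0,0,0],[0.1313,0.125,0.0125,0,0,0],[0.1688,0.16,0.0375,0,0,0],[0.2,0.19,0.0625,0,0,0],[0.225,0.215,0.0938,-0.0076,0.0076,0.0029],[0.2438,0.2313,0.1125,-0.0076,0.0076,0.0029],[0.2538,0.2413,0.125,-0.0076,0.0076,0.0029],[0.2538,0.2413,0.125,-0.0076,0.0076,0.0029]]]'

```text
clock: 6.8
position: [467.2, 106.5, 101.4]
ee_rot: [0.183, 0.983, -0.0, -0.005]
contact_force: [0.0, -0.0, -0.5]
gripper_width: 34.7
grasp_force: 67.7
```

Request:
jog_arm --moves '[[[0,0,0,0,0,0],[0,0,0,0,0,0]]]'

```text
clock: 7.0
position: [469.5, 105.8, 103.7]
ee_rot: [0.184, 0.983, 0.001, -0.003]
contact_force: [-0.4, -0.9, -0.8]
gripper_width: 34.5
grasp_force: 67.7
```

```bash
python3 - <<'E'
from h import *
cc,u,v,n=face(); t=np.array([464.8,89.6]); xp=np.array([u[0],u[1],0]); xp/=np.linalg.norm(xp)
p=np.r_[t,60]-16.8*xp; print(delta(p,tool(-xp,np.array([0,0,-1.]))),arm.read_state()['joints'])
im,d,c=grab('top');W=cloud(d,c); im2,d2,c2=grab('side')
C=np.zeros((480,800,3),np.uint8); C[:480,:400]=cv2.resize(im[230:350,265:365],(400,480)); C[:400,400:]=cv2.resize(im2[220:320,250:350],(400,400)); cv2.imwrite('pics/c2.png',C)
E
```

```text
[-1.7   -0.1   43.7    0.002 -0.005 -0.003] [ 0.556  0.287 -0.505 -0.008 -0.781 -2.493]
```

View pics/c2.png

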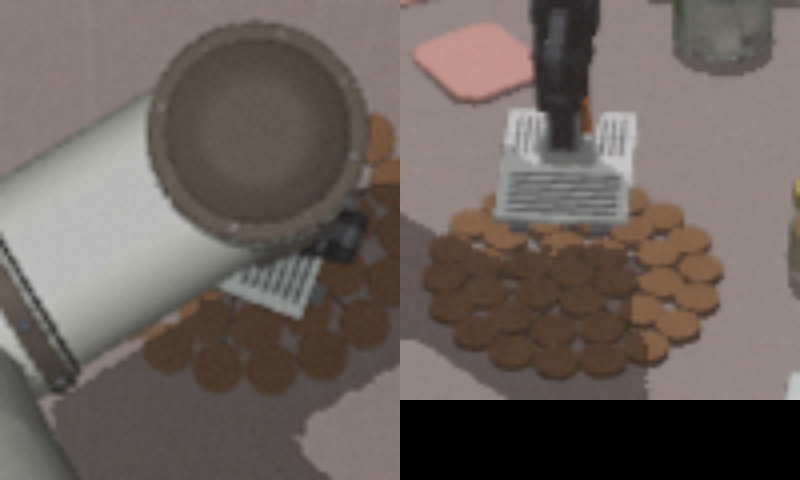

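The cover is held over the trivet, with its slits and rib up. I'll check its tilt from the side depth before lowering.

```bash
python3 - <<'E'
from h import *
cc,u,v,n=face(); xp=np.array([u[0],u[1],0]); xp/=np.linalg.norm(xp); s=arm.read_state()
o=s['position']+16.8*xp
im,d,c=load('side'); W=cloud(d,c); Q=W.reshape(-1,3)-o; L=np.c_[Q@xp,Q@np.array(v),Q[:,2]]
k=(abs(L[:,0])<60)&(abs(L[:,1])<50)&(L[:,2]>-40)&(L[:,2]<30)&(np.isfinite(L[:,0])); A=L[k]
A=A[(A[:,0]>6)&(A[:,2]<12)&(A[:,2]>-25)]
for i in range(4):
    s_=np.linalg.lstsq(np.c_[A[:,:2],np.ones(len(A))],A[:,2],rcond=None)[0]; r=A[:,2]-np.c_[A[:,:2],np.ones(len(A))]@s_; A=A[abs(r)<4]
print(len(A),s_,np.percentile(A,[2,50,98],axis=0))
E
```

```text
323 [ -0.207   0.01  -14.675] [[  6.803 -36.668 -24.603]
 [ 24.983   4.65  -20.053]
 [ 43.308  41.665 -14.   ]]
```

```bash
cat > tilt.py <<'E'
from h import *
def tilt(o,zlo=-40,zhi=12):
    cc,u,v,n=face(); xp=np.array([u[0],u[1],0]); xp/=np.linalg.norm(xp)
    im,d,c=load('side'); W=cloud(d,c); Q=W.reshape(-1,3)-o; L=np.c_[Q@xp,Q@np.array(v),Q[:,2]]
    A=L[(L[:,0]>6)&(L[:,0]<48)&(abs(L[:,1])<42)&(L[:,2]>zlo)&(L[:,2]<zhi)]
    M=lambda A:np.c_[A[:,:2],np.ones(len(A))]
    s=np.array([-.2,0,-15])
    for t in(10,8,5,4,4): 
        B=A[abs(A[:,2]-M(A)@s)<t]; s=np.linalg.lstsq(M(B),B[:,2],rcond=None)[0]
    print(len(B),s,np.percentile(B,[1,50,99],axis=0))
if __name__=='__main__':
    cc,u,v,n=face(); xp=np.array([u[0],u[1],0]); xp/=np.linalg.norm(xp); tilt(arm.read_state()['position']+16.8*xp)
E
python3 tilt.py
```

```text
361 [ -0.228   0.024 -14.783] [[  6.347 -38.251 -28.303]
 [ 26.026   2.153 -20.544]
 [ 46.652  40.757 -13.963]]
```

Converted, 65 mm / 800 = 0.0813, 60 mm / 800 = 0.075, 0.225 rad / 1.0472 = 0.2149.

Request:
jog_arm --moves '[[[0,0,0,0.0955,0,0],[0,0,0.0188,0.191,0,0],[0,0,0.0438,0.2149,0,0],[0,0,0.0625,0.2149,0,0],[0,0,0.075,0.2149,0,0],[0,0,0.0813,0.2149,0,0],[0,0,0.0813,0.2149,0,0],[0,0,0.0813,0.2149,0,0]]]'

```text
clock: 7.9
position: [468.8, 106.3, 38.8]
ee_rot: [0.183, 0.977, -0.109, -0.023]
contact_force: [0.5, 0.4, 0.0]
gripper_width: 34.5
grasp_force: 67.7
```

```bash
python3 - <<'E'
from h import *
grab('side'); import tilt; cc,u,v,n=face(); xp=np.array([u[0],u[1],0]); xp/=np.linalg.norm(xp)
s=arm.read_state(); print(s['position']); tilt.tilt(s['position']+20*xp,-30,5)
E
```

```text
[468.899 106.453  38.864]
307 [ -0.009   0.015 -10.897] [[  7.085 -37.846 -15.093]
 [ 26.663   1.612 -11.054]
 [ 46.813  41.146  -7.465]]
```

Converted, 14 mm / 800 = 0.0175, 11 mm / 800 = 0.0138.

Request:
jog_arm --moves '[[[0,0.0019,0.0081,0,0,0],[0,0.0031,0.0138,0,0,0],[0,0.004,0.0175,0,0,0],[0,0.004,0.0175,0,0,0]]]'

```text
clock: 8.35
position: [468.2, 106.0, 24.9]
ee_rot: [0.182, 0.977, -0.11, -0.024]
contact_force: [-2.5, -1.0, 10.1]
gripper_width: 34.9
grasp_force: 74.6
```

Request:
jog_arm --moves '[[[0,0.0003,0.0013,0,0,0],[0,0.0005,0.0025,0,0,0],[0,0.0005,0.0025,0,0,0]]]'

```text
clock: 8.65
position: [468.1, 105.8, 24.3]
ee_rot: [0.182, 0.977, -0.11, -0.024]
contact_force: [-5.7, -0.3, 20.3]
gripper_width: 34.5
grasp_force: 80.4
```

Converted, -2 mm / 800 = -0.0025, -0.4 mm / 800 = -0.0005.

Request:
jog_arm --moves '[[[0,-0.0005,-0.0025,0,0,0],[0,-0.0005,-0.0025,0,0,0]]]'

```text
clock: 8.85
position: [468.3, 106.1, 25.0]
ee_rot: [0.182, 0.977, -0.109, -0.024]
contact_force: [-2.1, -0.8, 8.3]
gripper_width: 34.7
grasp_force: 73.8
```

Request:
jog_arm --moves '[[[0,0,0,0,0,0],[0,0,0,0,0,0],[0,0,0,0,0,0],[0,0,0,0,0,0]]]' --jaw 75

```text
clock: 9.25
position: [468.1, 106.3, 23.5]
ee_rot: [0.183, 0.977, -0.109, -0.024]
contact_force: [0.1, -0.2, -0.0]
gripper_width: 74.6
grasp_force: 0.0
```

Request:
jog_arm --moves '[[[0,0,-0.0188,0,0,0],[0,0,-0.05,0,0,0],[0,0,-0.1,0,0,0],[0,0,-0.15,0,0,0],[0,0,-0.15,0,0,0],[0,0,-0.15,0,0,0]]]' --jaw 85

```text
clock: 9.85
position: [478.7, 131.3, 141.2]
ee_rot: [0.183, 0.977, -0.108, -0.023]
contact_force: [0.5, -0.2, -0.1]
gripper_width: 85.2
grasp_force: 0.0
```

```bash
python3 - <<'E'
from h import *
import tilt; cc,u,v,n=face(); xp=np.array([u[0],u[1],0]); xp/=np.linalg.norm(xp)
im,d,c=grab('side'); tilt.tilt(np.array([464.8,89.6,20.]),-18,5)
t=np.array([464.8,89.6,0]); W=cloud(d,c); Q=W-t; L=np.stack([Q@xp,Q@v,Q[...,2]],-1)
hsv=cv2.cvtColor(im,cv2.COLOR_BGR2HSV)
m=(hsv[...,1]<40)&(hsv[...,2]>110)&(abs(L[...,0])<80)&(abs(L[...,1])<80)&(L[...,2]>2)&(L[...,2]<60)
print(m.sum(),np.percentile(L[m],[2,50,98],axis=0))
C=np.zeros((480,800,3),np.uint8); C[:400,400:]=cv2.resize(im[220:320,250:350],(400,400))
im,d,c=grab('top'); C[:480,:400]=cv2.resize(im[230:350,265:365],(400,480)); cv2.imwrite('pics/c3.png',C)
E
```

```text
324 [-0.018 -0.005 -6.813] [[  6.41  -41.006 -11.169]
 [ 27.343  -1.895  -7.233]
 [ 47.059  39.457  -3.859]]
555 [[-40.249 -62.951   3.825]
 [  9.798  -2.13   12.827]
 [ 63.628  63.006  37.023]]
```

View pics/c3.png

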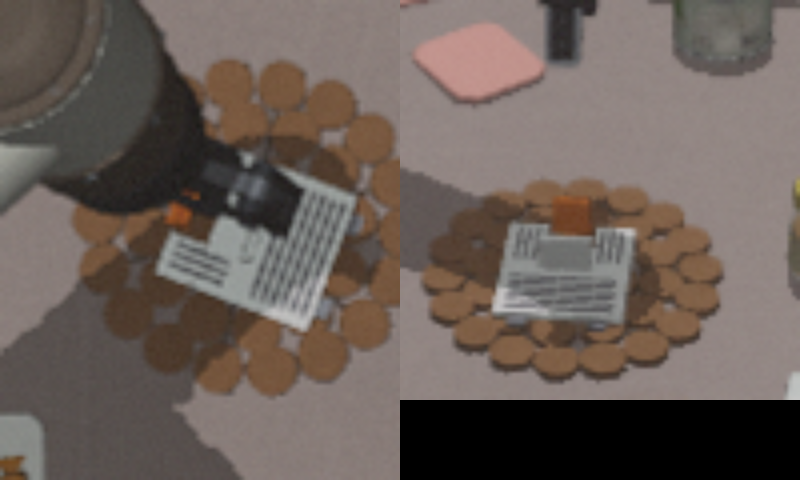

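The cover lies flat on the trivet, outer side up and near the middle (slope 0.02, top at about 13 mm). Next I'll return to the wrist viewing pose for the filter.

```bash
python3 - <<'E'
from h import *
cc,u,v,n=face(); s=arm.read_state(); print(delta(cc+n*150,tool(-u,-n)),s['joints'],R.from_quat(s['ee_rot']).inv().apply([0,0,60]))
E
```

```text
[-202.6   -170.6    -42.5      0.39    -0.009    0.001] [ 0.662  0.336 -0.388  0.125 -1.05  -2.675] [  0.507 -13.443 -58.472]
```

Converted, -203 mm / 800 = -0.2538, -171 mm / 800 = -0.2138, 0.39 rad / 1.0472 = 0.3724.

Request:
jog_arm --moves '[[[0,-0.0163,-0.0725,0,0,0],[-0.075,-0.075,-0.075,0.0955,0,0],[-0.2538,-0.2138,-0.0538,0.3724,-0.0086,0],[-0.2538,-0.2138,-0.0538,0.3724,-0.0086,0],[-0.2538,-0.2138,-0.0538,0.3724,-0.0086,0],[-0.2538,-0.2138,-0.0538,0.3724,-0.0086,0],[-0.2538,-0.2138,-0.0538,0.3724,-0.0086,0],[-0.2538,-0.2138,-0.0538,0.3724,-0.0086,0],[-0.2538,-0.2138,-0.0538,0.3724,-0.0086,0],[-0.2538,-0.2138,-0.0538,0.3724,-0.0086,0]]]'

```text
clock: 10.95
position: [610.9, -88.2, 218.9]
ee_rot: [0.173, 0.937, -0.297, -0.055]
contact_force: [0.1, -0.1, 0.6]
gripper_width: 84.8
grasp_force: 0.0
```

```bash
python3 - <<'E'
from h import *
cc,u,v,n=face(); s=arm.read_state(); print(delta(cc+n*150,tool(-u,-n)),s['joints'])
im,d,c=grab('wrist'); c2=viewer.get_calibration('wrist'); print(np.abs(np.array(c['tvec'])-c2['tvec']).max())
W=cloud(d,c); L=np.stack([(W-cc)@a for a in(u,v,n)],-1)
hsv=cv2.cvtColor(im,cv2.COLOR_BGR2HSV); ins=(abs(L[...,0])<48)&(abs(L[...,1])<43)
m=ins&(hsv[...,0]>95)&(hsv[...,0]<130)&(hsv[...,1]>120)
print('blue',m.sum(),np.argwhere(m).mean(0),np.percentile(L[m],[2,50,98],axis=0))
T=L[m]; T=T[T[:,2]>np.percentile(T[:,2],70)-4]; print('top',np.percentile(T,[2,50,98],axis=0),cv2.minAreaRect(T[:,:2].astype(np.float32)))
cv2.imwrite('pics/w2.png',cv2.resize(im[130:300,230:440],None,fx=3,fy=3))
E
```

```text
[ 0.2   -0.4    2.     0.001  0.002  0.002] [ 0.319  0.513 -0.119  0.473 -1.381 -2.452]
0.19876300455450746
blue 626 [214.954 324.831] [[ -6.501 -17.5   -26.799]
 [ -0.294  -0.157  -9.102]
 [  5.023  23.167  -7.243]]
top [[ -5.309 -17.265 -10.659]
 [ -0.287  -0.996  -8.803]
 [  3.946  16.756  -7.128]] ((18.66766929626465, 0.13495635986328125), (47.9886360168457, 35.38726806640625), 0.41604799032211304)
```

View pics/w2.png

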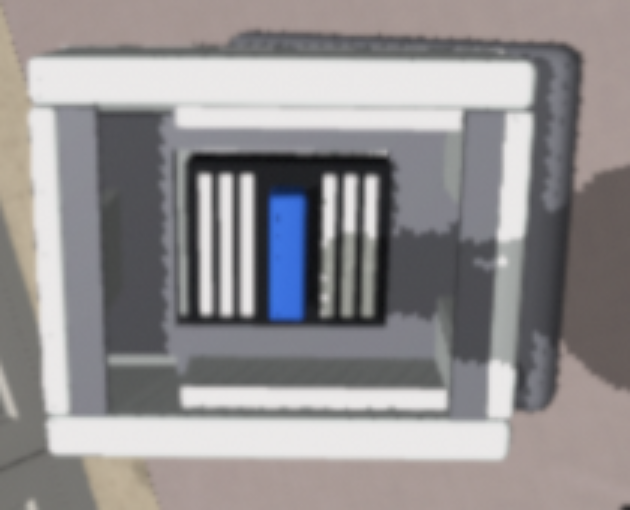

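The blue ridge is clear in the crop at (287,257). In face coordinates its top is at u≈-0.5, v≈-0.3, n≈-9, as expected.

Converted, 132 mm / 800 = 0.165, 125 mm / 800 = 0.1563.

Request:
jog_arm --moves '[[[0.0006,0,0.05,0,0,0],[0.0006,0,0.1,0,0,0],[0.0006,0,0.1375,0,0,0],[0.0006,0,0.1563,0,0,0],[0.0006,0,0.165,0,0,0],[0.0006,0,0.165,0,0,0]]]' --jaw 42

```text
clock: 11.6
position: [583.5, -159.8, 111.2]
ee_rot: [0.174, 0.937, -0.297, -0.055]
contact_force: [-0.1, 0.2, -0.1]
gripper_width: 42.1
grasp_force: 0.0
```

```bash
python3 - <<'E'
from h import *
cc,u,v,n=face(); s=arm.read_state(); print(delta(cc-.5*u-.3*v-22*n,tool(-u,-n)))
E
```

```text
[ 0.8    0.4   41.8    0.001  0.002  0.002]
```

Converted, 41 mm / 800 = 0.0513, 38 mm / 800 = 0.0475.

Request:
jog_arm --moves '[[[0.001,0.0005,0.0188,0,0,0],[0.001,0.0005,0.035,0,0,0],[0.001,0.0005,0.0475,0,0,0],[0.001,0.0005,0.0513,0,0,0],[0.001,0.0005,0.0513,0,0,0]]]'

```text
clock: 12.1
position: [574.7, -181.8, 77.5]
ee_rot: [0.174, 0.937, -0.297, -0.055]
contact_force: [0.3, -0.4, 0.1]
gripper_width: 42.3
grasp_force: 0.0
```

Request:
jog_arm --moves '[[[0,0,0,0,0,0],[0,0,0,0,0,0],[0,0,0,0,0,0],[0,0,0,0,0,0],[0,0,0,0,0,0]]]' --jaw 4

```text
clock: 12.6
position: [575.4, -181.3, 78.2]
ee_rot: [0.174, 0.937, -0.297, -0.054]
contact_force: [0.2, 2.8, 2.9]
gripper_width: 8.1
grasp_force: 61.3
```

```bash
python3 - <<'E'
from h import *
cc,u,v,n=face(); s=arm.read_state(); q=s['position']-cc; print(q@u,q@v,q@n)
E
```

```text
-0.3312450307336792 0.6172357830563499 -20.473960063724086
```

Converted, -130 mm / 800 = -0.1625, -95 mm / 800 = -0.1188.

Request:
jog_arm --moves '[[[0,0,-0.01,0,0,0],[0,0,-0.025,0,0,0],[0,0,-0.05,0,0,0],[0,0,-0.0813,0,0,0],[0,0,-0.1188,0,0,0],[0,0,-0.1625,0,0,0],[0,0,-0.1625,0,0,0],[0,0,-0.1625,0,0,0]]]'

```text
clock: 13.4
position: [601.6, -110.8, 184.5]
ee_rot: [0.174, 0.937, -0.297, -0.054]
contact_force: [-0.1, -0.1, -1.3]
gripper_width: 8.3
grasp_force: 60.9
```

```bash
python3 - <<'E'
from h import *
cc,u,v,n=face(); im,d,c=load('top'); W=cloud(d,c)
hsv=cv2.cvtColor(im,cv2.COLOR_BGR2HSV)
im,d,c=grab('side'); W=cloud(d,c); hsv=cv2.cvtColor(im,cv2.COLOR_BGR2HSV)
s=arm.read_state(); o=s['position']; L=np.stack([(W-o)@a for a in(u,v,n)],-1)
k=(abs(L[...,0])<40)&(abs(L[...,1])<35)&(L[...,2]<-4)&(L[...,2]>-35); print('filter pts',k.sum(),np.nanpercentile(L[k],[2,50,98],axis=0),s['gripper_width'])
for yaw in(30,25,20):
    a=np.radians(yaw); ex=np.array([np.cos(a),np.sin(a),0])
    print(yaw,delta([462.5,344.4,150],tool(-np.array([u[0],u[1],0])/np.hypot(u[0],u[1]),np.array([0,0,-1.]))),s['joints']); break
E
```

```text
filter pts 232 [[ -5.197 -24.078 -24.229]
 [ 29.994  -0.397 -14.068]
 [ 34.785  24.753  -4.158]] 7.829254201135196
30 [ 292.6    326.5   -189.2     -0.614    0.001    0.001] [ 0.286  0.524 -0.201  0.497 -1.287 -2.474]
```

```bash
python3 - <<'E'
from h import *
a=np.radians(115.9); y=np.array([np.cos(a),np.sin(a),0]); print(delta([462.5,344.4,170],tool(y,np.array([0,0,-1.])))); print(delta([560,80,200],tool(y,np.array([0,0,-1.]))))
E
```

```text
[ 292.6    315.    -205.6     -0.579   -0.251   -0.793]
[ 106.7    124.6   -108.1     -0.579   -0.251   -0.793]
```

The manual's scale: shifts go in shares of 800 mm and turns go in shares of 60 degrees. Converting my numbers, 315 mm / 800 = 0.3938, 307 mm / 800 = 0.3838, -0.793 rad / 1.0472 = -0.7573.

Request:
jog_arm --moves '[[[0.0188,0.0213,-0.025,-0.0955,-0.0382,-0.1146],[0.05,0.0588,-0.0563,-0.191,-0.0859,-0.2387],[0.0875,0.1038,-0.0938,-0.2865,-0.1241,-0.382],[0.1338,0.1563,-0.135,-0.382,-0.1623,-0.5061],[0.1875,0.2063,-0.1625,-0.4584,-0.2005,-0.6303],[0.2438,0.2625,-0.1938,-0.5529,-0.2397,-0.7573],[0.2938,0.3188,-0.2213,-0.5529,-0.2397,-0.7573],[0.3313,0.3625,-0.2413,-0.5529,-0.2397,-0.7573],[0.3563,0.3838,-0.2525,-0.5529,-0.2397,-0.7573],[0.3663,0.3938,-0.2575,-0.5529,-0.2397,-0.7573]]]'

```text
clock: 14.45
position: [462.7, 341.0, 169.4]
ee_rot: [-0.224, 0.975, -0.001, -0.001]
contact_force: [1.2, 0.2, -0.6]
gripper_width: 7.7
grasp_force: 60.8
```

Request:
jog_arm --moves '[[[0,0,0,0,0,0],[0,0,0,0,0,0]]]'

```text
clock: 14.65
position: [462.9, 340.7, 169.1]
ee_rot: [-0.225, 0.974, -0.001, -0.001]
contact_force: [-1.0, -0.7, 0.4]
gripper_width: 7.9
grasp_force: 60.8
```

```bash
python3 - <<'E'
from h import *
a=np.radians(115.9); y=np.array([np.cos(a),np.sin(a),0]); s=arm.read_state(); print(delta([462.5,344.4,60],tool(y,np.array([0,0,-1.]))),s['joints'])
E
```

```text
[ -1.6     3.7   109.1    -0.002  -0.003   0.002] [ 0.917  0.354 -0.206  0.001 -1.015 -2.034]
```

Converted, 120 mm / 800 = 0.15, 110 mm / 800 = 0.1375.

Request:
jog_arm --moves '[[[-0.0013,0.0025,0.0438,0,0,0],[-0.002,0.0046,0.0875,0,0,0],[-0.002,0.0046,0.1188,0,0,0],[-0.002,0.0046,0.1375,0,0,0],[-0.002,0.0046,0.15,0,0,0],[-0.002,0.0046,0.15,0,0,0],[-0.002,0.0046,0.15,0,0,0]]]'

```text
clock: 15.35
position: [464.8, 344.6, 51.4]
ee_rot: [-0.224, 0.975, -0.0, 0.001]
contact_force: [-0.5, 0.3, -1.0]
gripper_width: 8.4
grasp_force: 60.8
```

```bash
python3 - <<'E'
from h import *
s=arm.read_state(); o=s['position']; im,d,c=grab('side'); W=cloud(d,c)
hsv=cv2.cvtColor(im,cv2.COLOR_BGR2HSV); p=proj([o],c)[0].astype(int); print(o,p)
a=np.radians(115.9); y=np.array([np.cos(a),np.sin(a),0]); x=np.array([y[1],-y[0],0]); L=np.stack([(W-o)@x,(W-o)@y,W[...,2]],-1)
k=(abs(L[...,0])<36)&(abs(L[...,1])<42)&(L[...,2]>14)&(L[...,2]<o[2]+2)&(hsv[...,2]<90); print(k.sum(),np.percentile(L[k],[2,50,98],axis=0))
C=cv2.resize(im[p[1]-60:p[1]+60,p[0]-75:p[0]+75],None,fx=4,fy=4); cv2.imwrite('pics/c4.png',C)
E
```

```text
[464.806 344.584  51.383] [268 221]
214 [[-28.742 -33.824  26.283]
 [-16.872 -18.547  41.395]
 [ 22.209  23.508  51.047]]
```

View pics/c4.png

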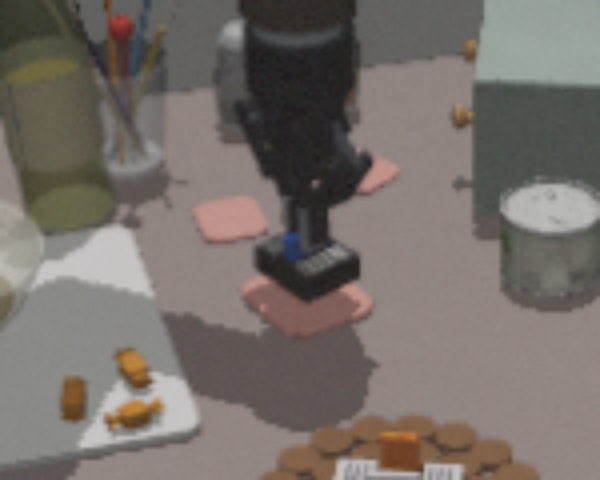

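The filter hangs level over the large pink saucer (crop, around (308,270)). I'll lower it now.

Request:
jog_arm --moves '[[[0,0,0.0088,0,0,0],[0,0,0.0163,0,0,0],[0,0,0.0206,0,0,0],[0,0,0.0225,0,0,0],[0,0,0.0225,0,0,0]]]'

```text
clock: 15.9
position: [463.8, 344.8, 33.4]
ee_rot: [-0.225, 0.974, -0.001, 0.0]
contact_force: [-1.2, -0.9, 4.5]
gripper_width: 7.8
grasp_force: 61.5
```

Request:
jog_arm --moves '[[[0,0,0.0013,0,0,0],[0,0,0.0013,0,0,0]]]'

```text
clock: 16.1
position: [463.7, 344.8, 33.3]
ee_rot: [-0.225, 0.974, -0.001, 0.0]
contact_force: [-4.2, -2.5, 10.4]
gripper_width: 8.1
grasp_force: 62.2
```

Contact at 10 N, so it is seated. I'll release it and retreat.

Converted, -1 mm / 800 = -0.0013.

Request:
jog_arm --moves '[[[0,0,-0.0013,0,0,0],[0,0,-0.0013,0,0,0],[0,0,-0.0013,0,0,0],[0,0,-0.0013,0,0,0]]]' --jaw 42

```text
clock: 16.5
position: [464.2, 345.0, 32.5]
ee_rot: [-0.224, 0.975, -0.0, 0.0]
contact_force: [0.1, 0.5, -0.7]
gripper_width: 41.9
grasp_force: 0.0
```

Request:
jog_arm --moves '[[[0,0,-0.0188,0,0,0],[0,0,-0.05,0,0,0],[0,0,-0.1,0,0,0],[0,0,-0.15,0,0,0],[0,0,-0.2,0,0,0],[-0.0625,-0.0625,-0.225,0,0,0],[-0.1125,-0.1125,-0.225,0,0,0],[-0.1625,-0.1625,-0.225,0,0,0],[-0.1625,-0.1625,-0.225,0,0,0],[-0.1625,-0.1625,-0.225,0,0,0]]]'

```text
clock: 17.5
position: [641.2, 282.6, 211.0]
ee_rot: [-0.222, 0.975, -0.001, 0.0]
contact_force: [-1.0, 0.0, -0.2]
gripper_width: 42.3
grasp_force: 0.0
```

```bash
python3 - <<'E'
from h import *
im,d,c=grab('side'); W=cloud(d,c); im2,d2,c2=grab('top'); W2=cloud(d2,c2); print(arm.read_state()['position'])
for nm,i,w in(('side',im,W),('top',im2,W2)):
    hsv=cv2.cvtColor(i,cv2.COLOR_BGR2HSV); D=w-np.array([462.5,344.4,0]); k=(np.hypot(D[...,0],D[...,1])<60)&(w[...,2]>12)&(w[...,2]<70)
    print(nm,k.sum(),np.nanpercentile(w[k],[2,50,98],axis=0) if k.any() else '')
    b=k&(hsv[...,0]>95)&(hsv[...,0]<130)&(hsv[...,1]>120); print(' blue',b.sum(),np.median(w[b],0) if b.any() else '')
    D=w-np.array([464.8,89.6,0]); k=(np.hypot(D[...,0],D[...,1])<85)&(w[...,2]>10)&(w[...,2]<16)&(hsv[...,1]<40)&(hsv[...,2]>100); print(' cover',k.sum(),w[k].mean(0))
C=np.zeros((480,800,3),np.uint8); C[:480,:400]=cv2.resize(im2[210:370,180:380],(400,320))[:480] if 0 else cv2.resize(im2[200:360,200:333],(400,480)); C[:400,400:]=cv2.resize(im[160:320,210:370],(400,400)); cv2.imwrite('pics/c5.png',C)
E
```

```text
[637.984 284.205 211.613]
side 328 [[431.182 307.525  13.682]
 [462.266 333.983  27.284]
 [496.17  368.446  46.263]]
 blue 51 [463.662 340.631  41.414]
 cover 505 [459.457  75.959  12.834]
top 507 [[439.247 311.122  13.571]
 [464.277 337.346  28.227]
 [491.108 368.951  47.043]]
 blue 84 [462.47  344.097  42.945]
 cover 1013 [457.481  80.394  12.876]
```

View pics/c5.png

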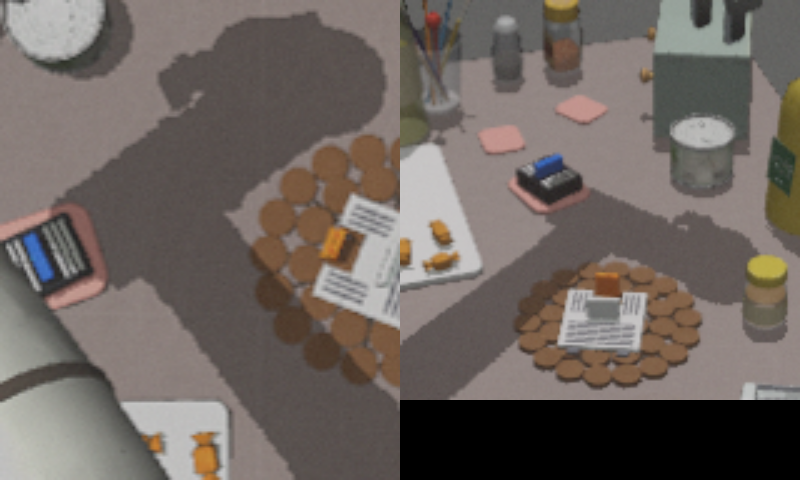

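The filter sits flat, ridge up, in the middle of the saucer, and the cover is flat on the trivet. The robot is clear of both, so I'll hand in the job.

Request:
jog_arm --moves '[[[0,0,0,0,0,0],[0,0,0,0,0,0],[0,0,0,0,0,0]]]'

```text
clock: 17.9
position: [636.9, 285.7, 213.6]
ee_rot: [-0.225, 0.974, -0.0, 0.001]
contact_force: [0.1, 0.1, -0.5]
gripper_width: 42.1
grasp_force: 0.0
```

```bash
python3 -c "
from bench import arm
print(arm.job_done())"
```

```text
the job is handed in; nothing more can be done
None
```

The job is handed in at about 18 s, with no verdict returned: the cover lies flat, outer side up, near the trivet's centre, and the filter lies flat, ridge up, in the middle of the pink saucer; I saw no contact with the jars, tin, beaker or bottle but did not re-measure them.

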